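# Tap a bearing cup home square with a drift

### The arm

A 6-joint arm with a two-finger parallel gripper is mounted at the origin on the work surface. World frame = base frame: x ahead of the robot, y to its left, z up, the work surface at z = 0. Lengths are in m, angles in rad, forces in N, time in s.
With the tool pointing down it reaches from about 0.25 to 0.775 m from the base axis. Payload 4 kg.
Tool frame: the origin (TCP) lies at the very end of the fingers, on their centre line; the grasp point (between the pads) lies 19 mm behind it; z points along the fingers, y is the direction in which the jaws open and shut (so a half turn about z gives the same grasp; the last joint's range is limited). The gripper opens to 94 mm and grips with 3 to 60 N. Pads are 16 mm wide; open, the fingers measure 119 mm over their backs; the gripper's body (75 mm by 177 mm) begins 78 mm behind the grasp point.
Start: joints at [1.159, 0.087, 1.371, -0, 1.684, -0.103], TCP at [0.167, 0.524, 0.206] pointing down, gripper open.
Joint ranges: [-3.1, 3.1], [-0.76, 2.03], [0.27, 2.55], [-1.08, 4.22], [0.17, 2.65], [-2.57, 2.57]. Speed limits (rad/s): [2.79, 2.79, 3.14, 3.14, 3.14, 3.14].

### API

Orientations are given as [roll, pitch, yaw] about the fixed x, y, z axes, in that order (R = Rz(yaw) Ry(pitch) Rx(roll)).
In Python, from bench import robot, snapshot, calibration gives the robot as it stands. The module is installed in compiled form; this text tells all that it offers.
- The arm moves only by the tool servo_tool, never from a script. Its argument "series" is text: rows parted by semicolons, each of 5 numbers parted by spaces: the closure, from -1 (fully open) to 1 (shut), then the shift along the tool's x, y, z in cm, then the turn about the tool's z in rad. A call has 1 to 20 rows; each row is the pose to reach, as a shift and turn from the pose commanded when the call began, along the tool's axes at that moment; what a row does not reach only later rows make up. A row lasts 1/12 s, in which the tool goes at most 41.7 mm and 7.16 degrees, less where a joint would pass 70% of its speed; a pose out of reach is approached as far as the arm can. A call with a gripper value outside its range is refused whole. The fingers move at their own pace and stop on an object; the grip force is fixed at half the most. Time passes only in rows, so rows that repeat a pose let the fingers close. It gives the time, the measured TCP pose, the force and the opening at its end, in the units of the state.
- robot.get_obs(): the state, without advancing time (a new reading comes with each control period).
- snapshot(name): name is "scene" or "side" or "wrist"; returns (picture, depth): 480x640x3 uint8, red, green, blue; 480x640 float32, m along the optical axis (not along the pixel's ray), 0 where there is no reading.
- calibration(name): a dict with "fx", "fy", "cx", "cy" (pixels), "rvec" (rotation vector, rad) and "tvec" (3), from world to camera coordinates, as OpenCV has them; the wrist camera has in their place "tool_from_camera" (4x4, takes a point from camera to tool coordinates, whose origin is the TCP and whose axes are the flange's). Camera axes: x right, y down, z forward; pixel columns grow to the right and rows downward; lengths in m; the calibration is good to about 2 mm. A picture is of the moment at which its call begins: read the wrist's pose just before it. calibration takes no time and is no camera call.
- robot.close_job(): hands the job in, once; it reports no verdict.
The state is a dict: "time": time; "joint_positions": joint angles; "qvel": joint speeds; "joint_torque": joint torques, N m; "tool_pos": TCP position; "ee_rot": TCP orientation; "wrist_force": force on the tool from outside, world axes, zero at the start; "wrist_torque": the same for the moment, N m; "width": finger opening in m.
Only numpy, scipy, OpenCV 4.12 (cv2) and the standard library are available. Lean on these libraries where they do the work, as an engineer would, in place of code of your own. Each camera call takes 0.05 s, during which the arm holds its last target. There are 200 camera calls.

### The job

The steel bearing cup is started in the bore of the grey housing, proud and slightly cocked. Take the round aluminium drift with the sprung nose and press or tap the cup's flange down with the drift's nose, alternately around the rim a little at a time so that the cup never cocks badly, until the flange sits fully home and square on the housing, and bed the seated cup with a firm steady push of about 20 N through the drift; never force it hard or push it with bare fingers. Then stand the drift upright on its nose on the bench, let go, and leave the other things on the bench alone.

Things in the scene. Friction and masses are not known exactly. Their poses are not given: they have to be found in the camera images.
- bore_mouth (a point): Centre of the bore in the housing's flat top face, 70 mm above the bench; z up along the bore. The housing is fixed to the bench: painted cast hub 116 mm in diameter and 70 mm high on a square foot plate 150 x 150 x 14 mm with four bolts; its place and yaw vary. Bore 78 mm in diameter.
- cup_top (a point): Centre of the cup's upper flange face (an empty point, over the 56 mm through hole); z along the cup's axis. Steel flange: outer diameter 84 mm, inner 56 mm, 8 mm thick; skirt 74 mm in diameter below, tight in the bore. Home, the flange lies on the housing face all round and this point is 8 mm above bore_mouth; at the start it is 13 to 18 mm higher and leans up to 0.06 rad.
- cup: The same cup; origin at the centre of the flange's underside. It only slides in the bore and tilts (proud, it may sit 2 mm off the bore's axis), and stays where left. 7 to 16 N on one side of the rim sinks that side; the far side hardly moves, so it tilts by travel / (65 to 100 mm) and its centre sinks about half the travel. Seated, it stops dead. Badly cocked: over 0.12 rad (one side 10 mm higher).
- drift_mid (a point): Centre, half-way up, of the drift, 110 mm tall, standing upright and loose on its nose on the bench, left or right of the housing: round aluminium bar 32 mm in diameter (upper 86 mm, the part to grip; thin dark band near the top, 0.14 to 0.27 kg) over a narrower steel nose; z along its axis, foot of the nose 55 mm below this point.
- nose: The drift's nose: steel, 28 mm in diameter, 24 mm of it showing below the bar, flat foot; origin at the centre of its foot. It is sprung: it slides up into the bar by up to 12 mm, starting at 4.5 N and 3 N more per mm, so the hand travels some mm before the cup gives way. It comes back out when unloaded.
- spare_race: Bystander: loose dark steel ring 80 mm across, 20 mm high, lying on the bench on the other side of the housing from the drift; origin at the centre of its underside.
- wrench: Bystander: steel wrench 190 mm long lying on the bench beyond the housing.
- grease_tin: Bystander: grey tin 74 mm in diameter, 100 mm high, standing beyond the housing; origin at the centre of its underside.
Not all that is in view belongs to the job. Leave any brown, orange or turquoise look-alike of the part that bears bore_mouth alone.

How it is judged:
On the way, in this order (a step that is already met when the one before it is completed fails the run):
1. the drift is lifted off the bench (height (world z) of drift_mid above 0.09 m), for 0.1 s.
2. the cup is driven to half its way by the drift (z of cup_top in the frame of bore_mouth below 0.0155 m), for 0.1 s.
3. the cup, home and square, is bedded with a firm push through the drift's nose (16 N or more) (z of cup_top in the frame of bore_mouth below 0.0095 m and angle between the z axis of cup_top and the z axis of bore_mouth, either way round below 0.025 rad and contact force between nose and cup above 16 N), for 0.1 s.
At the end, for the whole second after the job is handed in: The cup's flange is home on the housing (its centre within 1.5 mm of seated) and square within 0.025 rad; the drift stands upright on the bench, released and at rest (z of cup_top in the frame of bore_mouth below 0.0095 m and angle between the z axis of cup_top and the z axis of bore_mouth, either way round below 0.025 rad and angle between drift_mid's own z axis and vertical below 0.1 rad and height (world z) of drift_mid between 0.05 and 0.06 m and linear speed of drift below 0.02 m/s); the robot touches nothing.
It fails at once if the cup is badly cocked (leans more than 0.12 rad) (angle between the z axis of cup_top and the z axis of bore_mouth, either way round above 0.12 rad).
It fails at once if the cup is forced hard (more than 60 N) (contact force between anything else and cup above 60 N).
It fails at once if the cup is pushed with the bare gripper (contact force between any of the fingers, the arm and cup above 2 N).
It fails at once if a bystander is disturbed by more than 30 mm (distance of any of spare_race, wrench, grease_tin from where it was at the start of the episode above 0.03 m).
It also fails if it takes over 67 s, if anything falls off the work surface, if the arm or the gripper's body presses on something with over 40 N, if the wrist force passes 120 N, or if a joint passes its speed limit or range.

## Working session

There is one attempt and no reset: what is moved stays moved. The work goes in short steps, Python scripts to look and compute and a tool call to move; the robot and the scene stay as the last step left them, time stands still between calls to the robot, and variables do not carry over. Pictures are saved under pics/ and viewed, about 8 in all and at most 12, crops included, and the job is handed in when it is done.

Besides the shell and the picture viewer there is one more tool, called after "Request:" by a JSON object that holds its "name" and its "arguments". servo_tool: Moves the arm, as the interface text tells. Its arguments: {"type":"object","properties":{"series":{"type":"string"}},"required":["series"]}

```bash
mkdir -p pics && cat > h.py <<'E'
import numpy as np, cv2
from bench import robot, snapshot, calibration
def world(name,d,obs=None):
    c=calibration(name); v,u=np.mgrid[0:480,0:640]
    P=np.stack([(u-c["cx"])/c["fx"]*d,(v-c["cy"])/c["fy"]*d,d],-1)
    if "rvec" in c:
        R=cv2.Rodrigues(np.array(c["rvec"],float))[0]
        W=(P-np.array(c["tvec"]).ravel())@R
    else:
        from scipy.spatial.transform import Rotation as Ro
        T=np.array(c["tool_from_camera"]); W=P@T[:3,:3].T+T[:3,3]
        W=W@Ro.from_euler("xyz",obs["ee_rot"]).as_matrix().T+obs["tool_pos"]
    W[d<=0]=np.nan
    return W
def shot(name,tag):
    o=robot.get_obs(); p,d=snapshot(name); cv2.imwrite(f"pics/{tag}.png",p[:,:,::-1]); W=world(name,d,o); np.save(f"{tag}.npy",W); return p,W
E
python3 - <<'E'
from h import *
for n in("scene","side"):shot(n,n)
a=cv2.imread("pics/scene.png");b=cv2.imread("pics/side.png")
print(robot.get_obs())
E
```

```text
{'time': 0.1, 'joint_positions': array([ 1.15887772e+00,  8.78916103e-02,  1.37207490e+00,  2.04055003e-05,
        1.68360287e+00, -1.03076591e-01]), 'qvel': array([-8.36699656e-05,  3.78713620e-04, -3.93938393e-03,  5.43036615e-05,
       -1.57226504e-04, -1.18015651e-03]), 'joint_torque': array([ 1.93148408e-03, -3.41254449e+01, -3.03300011e+01,  7.18595157e-02,
        3.04271781e-02, -1.10288179e-04]), 'tool_pos': array([0.16696537, 0.52353448, 0.2044298 ]), 'ee_rot': array([-3.13962851e+00, -2.23565279e-04,  2.83275269e+00]), 'wrist_force': array([ 0.51203502,  0.36946602, -1.06435388]), 'wrist_torque': array([-0.00916763,  0.01853424,  0.0338997 ]), 'width': 0.09392462084773079}
```

View pics/scene.png

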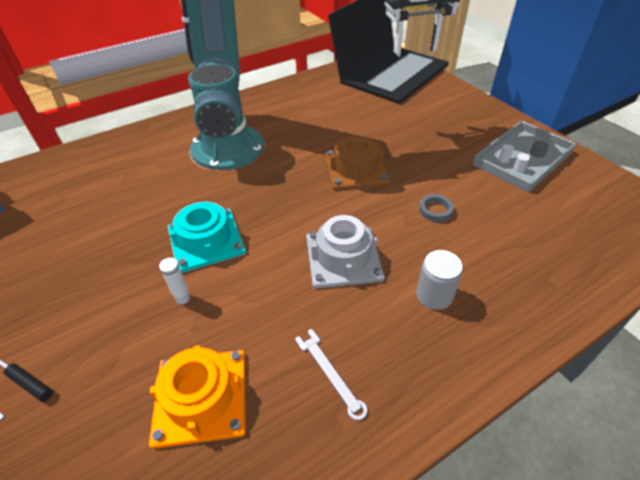

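View pics/side.png

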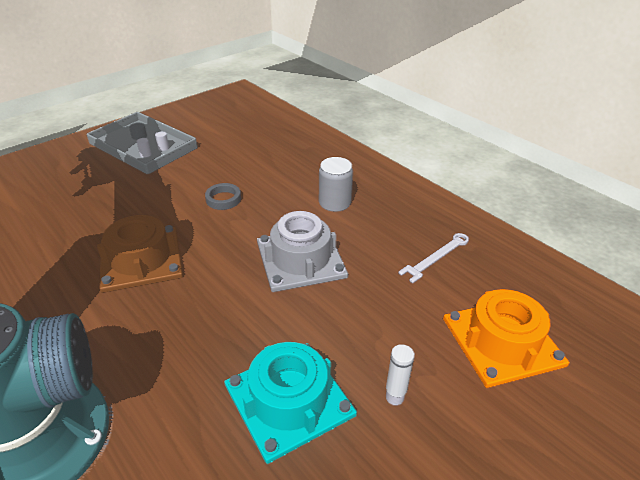

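The grey housing with the proud steel cup is at (345,250) in the scene view and (301,245) in the side view. The turquoise (205,235), orange (198,390) and brown (357,160) copies are decoys. The drift stands at scene (175,282) and side (400,375). The ring, tin and wrench lie elsewhere.

```bash
python3 - <<'E'
from h import *
from scipy.optimize import least_squares
def circ(p,r):
    return least_squares(lambda q:np.hypot(p[:,0]-q[0],p[:,1]-q[1])-r,np.r_[p.mean(0)[:2]],loss="soft_l1",f_scale=.001).x
for n,hp,dp in(("scene",(345,250),(176,285)),("side",(301,245),(400,375))):
    W=np.load(n+".npy")
    print(n,"bench z",np.nanmedian(W[300:320,250:280,2]))
    u,v=dp; w=W[v-35:v+35,u-25:u+25].reshape(-1,3); w=w[w[:,2]>.015]
    # drift side
    s=w[(w[:,2]>.03)&(w[:,2]<.1)]; print("drift",w[:,2].max(), circ(s,.016),len(s)); t=w[w[:,2]>.106]; print("top",t.mean(0),len(t))
    u,v=hp; w=W[v-55:v+55,u-50:u+50].reshape(-1,3); w=w[w[:,2]>.02]
    s=w[(w[:,2]>.02)&(w[:,2]<.064)]; c=circ(s,.058); print("hub",c,len(s))
    f=w[(w[:,2]>.08)]; 
    A=np.c_[f[:,:2]-c,np.ones(len(f))]
    r=least_squares(lambda q:A@q-f[:,2],[0,0,.09],loss="soft_l1",f_scale=.001).x
    top=f[abs(A@r-f[:,2])<.003]
    print("flange plane",r,len(top),"center",(top.min(0)+top.max(0))/2,np.ptp(top,0),f[:,2].max())
    h=w[(w[:,2]>.066)&(w[:,2]<.074)]; print("hubtop",(h.min(0)+h.max(0))/2,np.ptp(h,0))
for n,o in(("scene",[(437,208),(440,280),(333,375)]),):
    W=np.load(n+".npy")
    for u,v in o: print(W[v-2:v+3,u-2:u+3].reshape(-1,3).mean(0))
a=cv2.imread("pics/scene.png");b=cv2.imread("pics/side.png")
cv2.imwrite("pics/crop.png",np.hstack([cv2.resize(a[200:300,290:400],(400,364)),cv2.resize(b[200:300,245:355],(400,364))]))
E
```

```text
scene bench z -5.838830049545733e-05
drift 0.11196333018970635 [ 0.44527771 -0.28926782] 421
top [ 0.44755989 -0.28964048  0.10927538] 186
hub [0.53603726 0.04704088] 1229
flange plane [0.00667753 0.01526403 0.09143403] 567 center [0.53414012 0.04680977 0.09138784] [0.08520865 0.08409063 0.00709348] 0.09555887064274547
hubtop [0.53688214 0.04774243 0.06995901] [0.11548797 0.11600569 0.0078788 ]
side bench z -0.00026321424346064965
drift 0.11267533005160911 [ 0.44332427 -0.29223715] 623
top [ 0.44158632 -0.29361654  0.10977916] 347
hub [0.53342834 0.04449038] 1931
flange plane [0.00503725 0.01906602 0.09093588] 612 center [0.53018852 0.04278026 0.09079352] [0.08313977 0.08427143 0.00710789] 0.09517914533111514
hubtop [0.53143836 0.04267008 0.06998743] [0.11513847 0.1147214  0.00796507]
[0.52522012 0.3303883  0.00095446]
[0.73901871 0.12159282 0.09174429]
[ 0.75438146 -0.1226667   0.00722152]
```

View pics/crop.png

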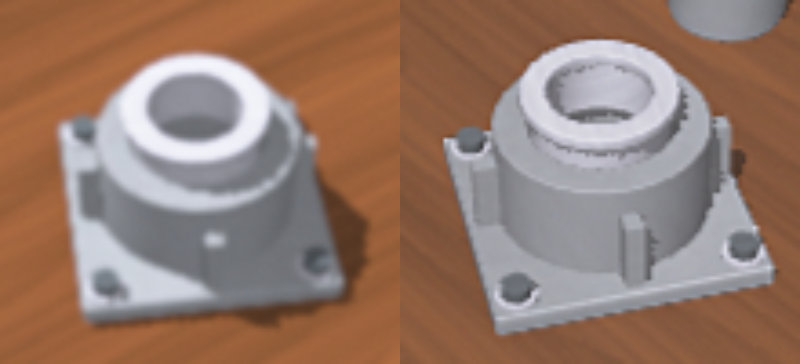

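The crop confirms it: a grey housing with a proud cup, whose +y side is about 0.017 rad high. It stands about 13 mm proud. The housing is near (0.534, 0.045) and the drift near (0.4445, -0.291). Now I'll move above the drift.

Request:
{"name": "servo_tool", "arguments": {"series": "-1 -51.1 -69.2 0 0;-1 -51.1 -69.2 0 0;-1 -51.1 -69.2 0 0;-1 -51.1 -69.2 0 0;-1 -51.1 -69.2 0 0;-1 -51.1 -69.2 0 0;-1 -51.1 -69.2 0 0;-1 -51.1 -69.2 0 0;-1 -51.1 -69.2 0 0;-1 -51.1 -69.2 0 0;-1 -51.1 -69.2 0 0;-1 -51.1 -69.2 0 0;-1 -51.1 -69.2 0 0;-1 -51.1 -69.2 0 0;-1 -51.1 -69.2 0 0;-1 -51.1 -69.2 0 0;-1 -51.1 -69.2 0 0;-1 -51.1 -69.2 0 0;-1 -51.1 -69.2 0 0;-1 -51.1 -69.2 0 0"}}

```text
time: 1.77
tool_pos: [0.4349, -0.2672, 0.2048]
ee_rot: [3.141, -0.001, 2.832]
wrist_force: [1.0, 1.2, 1.1]
width: 0.094
```

```bash
python3 - <<'E'
from h import *
W=np.load("side.npy");a=cv2.imread("pics/side.png").astype(int)
m=(a[:,:,0]>150)&(a[:,:,2]<80)&(W[:,:,2]>.06); t=W[m]; print("turq",t.min(0),t.max(0))
print(robot.get_obs()["joint_positions"])
E
```

```text
turq [ 0.25809247 -0.24999027  0.06001504] [ 0.37334705 -0.13412178  0.08123953]
[-6.62159030e-01 -2.82645625e-04  1.46295558e+00  3.16312957e-04
  1.67987494e+00 -1.92328408e+00]
```

Request:
{"name": "servo_tool", "arguments": {"series": "-1 -1.63 -1.98 3 0;-1 -1.63 -1.98 3 0;-1 -1.63 -1.98 3 0"}}

```text
time: 2.02
tool_pos: [0.4433, -0.289, 0.1721]
ee_rot: [3.139, -0.007, 2.831]
wrist_force: [0.8, 0.7, -0.6]
width: 0.0937
```

```bash
python3 - <<'E'
from h import *
p,W=shot("wrist","w1");o=robot.get_obs();print(o["tool_pos"],o["ee_rot"],o["wrist_force"])
f=np.isfinite(W[:,:,2])&(W[:,:,2]>.104)&(W[:,:,2]<.118)
w=W[f];w=w[np.hypot(w[:,0]-.4445,w[:,1]+.291)<.03];print(len(w),w.min(0),w.max(0),(w.min(0)+w.max(0))/2)
E
```

```text
[ 0.44389988 -0.28851752  0.17406373] [ 3.13980056 -0.00322071  2.83211693] [ 0.19040883 -0.04444637  0.4585779 ]
2245 [ 0.42710272 -0.30829526  0.10407018] [ 0.45849581 -0.27684812  0.1128875 ] [ 0.44279926 -0.29257169  0.10847884]
```

View pics/w1.png

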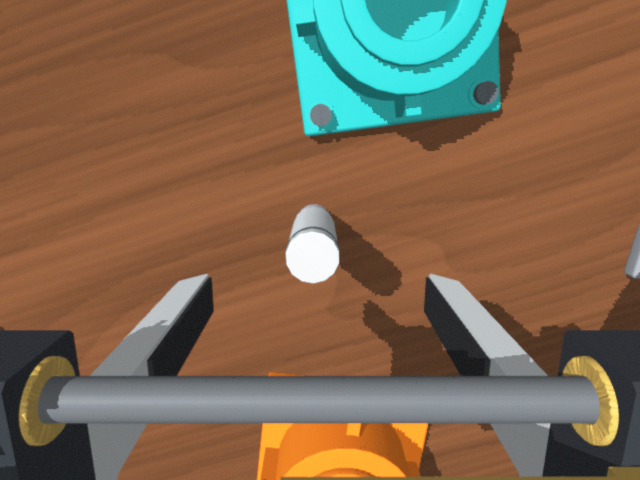

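Request:
{"name": "servo_tool", "arguments": {"series": "-1 -0.05 -0.27 3 0;-1 -0.05 -0.27 6 0;-1 -0.05 -0.27 9 0;-1 -0.05 -0.27 11 0;-1 -0.05 -0.27 12.1 0;-1 -0.05 -0.27 12.1 0;-0.5 -0.05 -0.27 12.1 0;0 -0.05 -0.27 12.1 0;0.3 -0.05 -0.27 12.1 0;1 -0.05 -0.27 12.1 0;1 -0.05 -0.27 12.1 0;1 -0.05 -0.27 12.1 0;1 -0.05 -0.27 12.1 0"}}

```text
time: 3.15
tool_pos: [0.4443, -0.2918, 0.0547]
ee_rot: [-3.142, 0.0, 2.833]
wrist_force: [0.3, 0.2, 0.5]
width: 0.051
```

```bash
python3 - <<'E'
from h import *
o=robot.get_obs();print(o["tool_pos"],o["ee_rot"],o["wrist_force"],o["wrist_torque"],o["width"])
E
```

```text
[ 0.44432344 -0.29178652  0.05473814] [-3.14153340e+00  4.39905176e-04  2.83268347e+00] [0.34352964 0.2448903  0.51974947] [-0.02057251  0.02323412 -0.00503274] 0.05104675217011784
```

Request:
{"name": "servo_tool", "arguments": {"series": "1 0 0 0 0;1 0 0 0 0;1 0 0 0 0;1 0 0 0 0;1 0 0 0 0;1 0 0 0 0;1 0 0 0 0;1 0 0 0 0;1 0 0 0 0;1 0 0 -1 0;1 0 0 -3 0;1 0 0 -6 0;1 0 0 -9 0;1 0 0 -12 0;1 0 0 -13 0;1 0 0 -13 0;1 0 0 -13 0"}}

```text
time: 4.57
tool_pos: [0.4441, -0.2913, 0.1838]
ee_rot: [3.141, -0.001, 2.833]
wrist_force: [-0.1, 0.2, -3.2]
width: 0.0314
```

```bash
python3 - <<'E'
from h import *
o=robot.get_obs();print(o["tool_pos"],o["ee_rot"],o["wrist_force"],o["wrist_torque"],o["width"])
for n in("scene","side"):
    p,W=shot(n,n+"2")
    w=W.reshape(-1,3); t=o["tool_pos"]
    w=w[(np.hypot(w[:,0]-t[0],w[:,1]-t[1])<.03)&(w[:,2]>.1)&(w[:,2]<.26)]
    for z in np.arange(.12,.25,.01):
        s=w[abs(w[:,2]-z)<.005]
        if len(s)>5: print(n,round(z,3),len(s),(s.min(0)+s.max(0))[:2]/2,np.ptp(s,0)[:2])
    print(w[:,2].min())
b=cv2.imread("pics/side2.png");c=calibration("side");q=cv2.projectPoints(o["tool_pos"][None],np.array(c["rvec"],float),np.array(c["tvec"],float),np.array([[c["fx"],0,c["cx"]],[0,c["fy"],c["cy"]],[0,0,1]]),None)[0].ravel().astype(int);print(q)
u,v=q;cv2.imwrite("pics/g.png",cv2.resize(b[max(v-60,0):v+60,max(u-60,0):u+60],None,fx=4,fy=4))
E
```

```text
[ 0.44406515 -0.29133256  0.18378442] [ 3.14101676e+00 -5.06414474e-04  2.83291976e+00] [-0.10662602  0.214879   -3.18715529] [-0.05138085  0.00675546  0.05224243] 0.031410757165978215
scene 0.13 33 [ 0.4538727  -0.28844397] [0.01635138 0.02636224]
scene 0.14 63 [ 0.45403924 -0.28836098] [0.01428978 0.02690171]
scene 0.15 51 [ 0.45489099 -0.28946955] [0.01322578 0.026881  ]
scene 0.16 76 [ 0.45493993 -0.28842492] [0.01682786 0.03105184]
scene 0.17 78 [ 0.45433656 -0.28821501] [0.01694323 0.03178241]
scene 0.18 81 [ 0.45516498 -0.29199503] [0.01645036 0.03663622]
scene 0.19 129 [ 0.45401245 -0.29213937] [0.01784951 0.04971711]
scene 0.2 132 [ 0.45322264 -0.29255154] [0.02009146 0.04921007]
scene 0.21 144 [ 0.45342483 -0.2923809 ] [0.01910061 0.04983676]
scene 0.22 155 [ 0.4535092  -0.29195935] [0.01893423 0.05094625]
scene 0.23 142 [ 0.45234372 -0.29236664] [0.02111938 0.05044482]
scene 0.24 294 [ 0.44622081 -0.29232203] [0.03339861 0.05077872]
0.12825683117800107
side 0.13 61 [ 0.43814622 -0.29277213] [0.02007003 0.02301051]
side 0.14 103 [ 0.43814352 -0.29231808] [0.02185819 0.02521107]
side 0.15 65 [ 0.43635072 -0.29442   ] [0.01854094 0.02433243]
side 0.16 123 [ 0.43728249 -0.29332283] [0.02313868 0.026706  ]
side 0.17 107 [ 0.43676577 -0.29336367] [0.02260383 0.02723231]
side 0.18 92 [ 0.43309105 -0.2876503 ] [0.01490749 0.03760346]
side 0.19 139 [ 0.4339493  -0.29061069] [0.01787771 0.05754784]
side 0.2 204 [ 0.43446846 -0.2909874 ] [0.01855459 0.05802782]
side 0.21 205 [ 0.43396352 -0.29116079] [0.01802171 0.05890423]
side 0.22 198 [ 0.43348711 -0.29062205] [0.01691539 0.0574808 ]
side 0.23 210 [ 0.43356368 -0.29048678] [0.01784398 0.05765138]
side 0.24 284 [ 0.43469102 -0.29042645] [0.02009846 0.05740274]
0.1267533792181865
[408 316]
```

View pics/g.png

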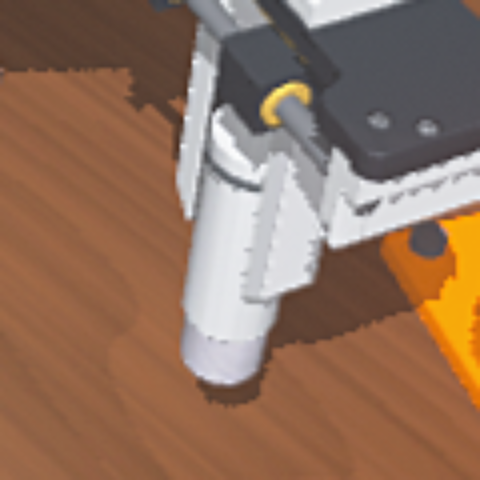

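The drift is held upright with its foot about 55 mm below the TCP. Next I move over the high side of the rim, which lies along tool +y.

Request:
{"name": "servo_tool", "arguments": {"series": "1 0.3 3 0 0;1 0.5 6.5 0 0;1 0.7 10 0 0;1 0.9 13.5 0 0;1 1 17 0 0;1 1.2 20.5 0 0;1 1.3 24 0 0;1 1.5 27.5 0 0;1 1.6 31 0 0;1 1.7 34.5 0 0;1 1.77 37 0 0;1 1.77 38.2 0 0;1 1.77 38.2 0 0;1 1.77 38.2 0 0;1 1.77 38.2 0 0;1 1.77 38.2 1.5 0;1 1.77 38.2 2.5 0;1 1.77 38.2 2.5 0"}}

```text
time: 6.17
tool_pos: [0.5415, 0.076, 0.1564]
ee_rot: [-3.139, -0.005, 2.831]
wrist_force: [-0.2, 0.0, -2.9]
width: 0.0316
```

```bash
python3 - <<'E'
from h import *
o=robot.get_obs();print(o["tool_pos"],o["ee_rot"],o["wrist_force"],o["wrist_torque"],o["width"])
E
```

```text
[0.54152062 0.07603772 0.15641586] [-3.13929599 -0.00527082  2.83050128] [-0.20191478  0.03040557 -2.86278605] [-0.06696183  0.04024224  0.00250194] 0.03163444763434783
```

Request:
{"name": "servo_tool", "arguments": {"series": "1 0 0 0.4 0;1 0 0 0.7 0;1 0 0 0.9 0;1 0 0 1.0 0;1 0 0 1.1 0;1 0 0 1.2 0;1 0 0 1.2 0"}}

```text
time: 6.75
tool_pos: [0.5435, 0.0777, 0.1475]
ee_rot: [3.141, 0.0, 2.833]
wrist_force: [-0.1, 0.6, -1.1]
width: 0.0317
```

Request:
{"name": "servo_tool", "arguments": {"series": "1 0 0 0.1 0;1 0 0 0.2 0;1 0 0 0.2 0"}}

```text
time: 7.0
tool_pos: [0.5437, 0.0777, 0.1467]
ee_rot: [3.141, 0.001, 2.833]
wrist_force: [-1.5, -0.4, 2.8]
width: 0.0318
```

Request:
{"name": "servo_tool", "arguments": {"series": "1 0 0 0.1 0;1 0 0 0.2 0;1 0 0 0.2 0"}}

```text
time: 7.25
tool_pos: [0.5438, 0.0778, 0.1451]
ee_rot: [3.141, 0.002, 2.833]
wrist_force: [-2.6, -0.7, 5.9]
width: 0.0317
```

Request:
{"name": "servo_tool", "arguments": {"series": "1 0 0 0.1 0;1 0 0 0.2 0;1 0 0 0.2 0"}}

```text
time: 7.5
tool_pos: [0.5439, 0.078, 0.1436]
ee_rot: [3.14, 0.002, 2.833]
wrist_force: [-2.2, 0.2, 8.0]
width: 0.0321
```

Request:
{"name": "servo_tool", "arguments": {"series": "1 0 0 0.1 0;1 0 0 0.2 0;1 0 0 0.2 0"}}

```text
time: 7.75
tool_pos: [0.544, 0.0783, 0.1419]
ee_rot: [3.139, 0.003, 2.833]
wrist_force: [-3.4, 1.4, 9.5]
width: 0.0318
```

```bash
cat >> h.py <<'E'
def cup(tag):
    out=[]
    for n in("scene","side"):
        p,W=shot(n,n+tag); w=W.reshape(-1,3); c=np.array([.536,.047] if n=="scene" else [.532,.0435]); t=robot.get_obs()["tool_pos"]
        r=np.hypot(*(w[:,:2]-c).T); d=np.hypot(*(w[:,:2]-t[:2]).T)
        f=w[(r<.0405)&(r>.029)&(w[:,2]>.073)&(w[:,2]<.1)&(d>.021)]
        # keep upper surface: points above hub by normal flange
        A=np.c_[f[:,:2]-c,np.ones(len(f))]
        q=np.array([0,0,np.percentile(f[:,2],70)])
        for k in range(30):
            m=abs(A@q-f[:,2])<(.006 if k<5 else .002 if k<15 else .0012); q=np.linalg.lstsq(A[m],f[m,2],rcond=None)[0]
        ty=np.array([.303,.953]); tx=np.array([-.953,.303])
        print(n,"n",m.sum(),"proud mm",round((q[2]-.078)*1e3,2),"tilt toolx,y",(q[:2]@tx).round(4),(q[:2]@ty).round(4))
E
python3 - <<'E'
from h import *
o=robot.get_obs();print(o["tool_pos"],o["ee_rot"],o["wrist_force"],o["wrist_torque"],o["width"])
cup("3")
E
```

```text
[0.54403731 0.07827735 0.14194213] [3.13949782e+00 2.52208512e-03 2.83309772e+00] [-3.42194215  1.40594675  9.45969445] [ 0.1878146   0.71075924 -0.01929856] 0.03182811000114599
scene n 243 proud mm 12.63 tilt toolx,y -0.0128 -0.0279
side n 263 proud mm 12.22 tilt toolx,y -0.0191 -0.0304
```

Request:
{"name": "servo_tool", "arguments": {"series": "1 0 0 -1 0;1 0 0 -1.8 0;1 -0.5 -3.5 -1.8 0;1 -1 -6.5 -1.8 0;1 -1 -6.8 -1.8 0;1 -1 -6.8 -1.4 0;1 -1 -6.8 -1 0;1 -1 -6.8 -0.7 0;1 -1 -6.8 -0.5 0;1 -1 -6.8 -0.4 0;1 -1 -6.8 -0.3 0;1 -1 -6.8 -0.2 0;1 -1 -6.8 -0.1 0;1 -1 -6.8 0 0;1 -1 -6.8 0 0;1 -1 -6.8 0 0"}}

```text
time: 9.18
tool_pos: [0.5325, 0.0104, 0.1423]
ee_rot: [-3.141, 0.002, 2.834]
wrist_force: [-3.3, -1.3, 9.6]
width: 0.0316
```

Request:
{"name": "servo_tool", "arguments": {"series": "1 0 0 0.1 0;1 0 0 0.2 0;1 0 0 0.3 0;1 0 0 0.3 0"}}

```text
time: 9.52
tool_pos: [0.5328, 0.0101, 0.1397]
ee_rot: [-3.141, 0.003, 2.834]
wrist_force: [-3.5, -1.7, 10.7]
width: 0.0317
```

```bash
python3 - <<'E'
from h import *
o=robot.get_obs();print(o["tool_pos"],o["ee_rot"],o["wrist_force"],o["wrist_torque"],o["width"])
cup("4")
E
```

```text
[0.53275417 0.01011194 0.13967536] [-3.14093753e+00  2.86836343e-03  2.83407818e+00] [-3.49088484 -1.69779495 10.69573793] [-0.31190096  1.1197907   0.03178694] 0.03173546005526571
scene n 193 proud mm 10.57 tilt toolx,y 0.0129 0.0026
side n 182 proud mm 9.75 tilt toolx,y 0.0043 0.0072
```

Request:
{"name": "servo_tool", "arguments": {"series": "1 0 0 -1 0;1 0 0 -1.5 0;1 0.7 3.5 -1.5 0;1 1.5 6.5 -1.5 0;1 1.5 6.8 -1.5 0;1 1.5 6.8 -1.0 0;1 1.5 6.8 -0.6 0;1 1.5 6.8 -0.4 0;1 1.5 6.8 -0.3 0;1 1.5 6.8 -0.2 0;1 1.5 6.8 -0.1 0;1 1.5 6.8 0 0;1 1.5 6.8 0.1 0;1 1.5 6.8 0.2 0;1 1.5 6.8 0.3 0;1 1.5 6.8 0.4 0;1 1.5 6.8 0.4 0"}}

```text
time: 11.03
tool_pos: [0.5392, 0.0802, 0.1353]
ee_rot: [3.137, 0.001, 2.832]
wrist_force: [-2.6, 3.9, 9.0]
width: 0.0319
```

```bash
python3 - <<'E'
from h import *
o=robot.get_obs();print(o["tool_pos"],o["ee_rot"],o["wrist_force"],o["wrist_torque"],o["width"])
cup("5")
E
```

```text
[0.53916401 0.08020642 0.13530096] [3.13651962e+00 1.47276464e-03 2.83209868e+00] [-2.59201831  3.92934158  8.97280477] [1.01266533 0.68409197 0.0089801 ] 0.031947608547114745
scene n 252 proud mm 7.78 tilt toolx,y -0.0331 -0.0808
side n 252 proud mm 7.32 tilt toolx,y -0.0355 -0.0728
```

Request:
{"name": "servo_tool", "arguments": {"series": "1 0 0 -1 0;1 0 0 -2 0;1 -0.9 -3.5 -2 0;1 -1.8 -6.5 -2 0;1 -1.8 -6.8 -2 0;1 -1.8 -6.8 -1.6 0;1 -1.8 -6.8 -1.2 0;1 -1.8 -6.8 -1 0;1 -1.8 -6.8 -0.8 0;1 -1.8 -6.8 -0.7 0;1 -1.8 -6.8 -0.6 0;1 -1.8 -6.8 -0.5 0;1 -1.8 -6.8 -0.4 0;1 -1.8 -6.8 -0.3 0;1 -1.8 -6.8 -0.2 0;1 -1.8 -6.8 -0.1 0;1 -1.8 -6.8 -0.1 0;1 -1.8 -6.8 -0.1 0"}}

```text
time: 12.63
tool_pos: [0.5355, 0.0083, 0.1366]
ee_rot: [-3.139, 0.003, 2.834]
wrist_force: [-3.4, -3.3, 9.9]
width: 0.0318
```

```bash
python3 - <<'E'
from h import *
o=robot.get_obs();print(o["tool_pos"],o["ee_rot"],o["wrist_force"],o["wrist_torque"],o["width"])
cup("6")
E
```

```text
[0.5355203  0.00833435 0.13659279] [-3.13894355  0.00332238  2.83384004] [-3.38766305 -3.30424566  9.90392674] [-0.86856234  0.98093039 -0.06308054] 0.03182860917270586
scene n 173 proud mm 5.24 tilt toolx,y -0.0074 -0.0451
side n 176 proud mm 4.87 tilt toolx,y -0.0138 -0.0421
```

Request:
{"name": "servo_tool", "arguments": {"series": "1 0 0 0.1 0;1 0 0 0.2 0;1 0 0 0.3 0;1 0 0 0.3 0"}}

```text
time: 13.07
tool_pos: [0.5356, 0.008, 0.1336]
ee_rot: [-3.138, 0.004, 2.834]
wrist_force: [-3.4, -4.0, 9.7]
width: 0.0318
```

```bash
python3 - <<'E'
from h import *
o=robot.get_obs();print(o["tool_pos"],o["ee_rot"],o["wrist_force"],o["wrist_torque"],o["width"])
cup("7")
E
```

```text
[0.53561664 0.00803997 0.13360367] [-3.138429    0.00371947  2.83372681] [-3.35297267 -3.96576622  9.72077801] [-0.99285304  0.92129945  0.04930495] 0.0317538324177116
scene n 179 proud mm 3.27 tilt toolx,y -0.0103 -0.0075
side n 186 proud mm 3.06 tilt toolx,y -0.0137 -0.0186
```

Request:
{"name": "servo_tool", "arguments": {"series": "1 0 0 -1 0;1 0 0 -1.5 0;1 0.7 3.5 -1.5 0;1 1.3 6.5 -1.5 0;1 1.3 6.8 -1.5 0;1 1.3 6.8 -1.0 0;1 1.3 6.8 -0.6 0;1 1.3 6.8 -0.4 0;1 1.3 6.8 -0.3 0;1 1.3 6.8 -0.2 0;1 1.3 6.8 -0.1 0;1 1.3 6.8 0 0;1 1.3 6.8 0.1 0;1 1.3 6.8 0.2 0;1 1.3 6.8 0.2 0"}}

```text
time: 14.42
tool_pos: [0.5433, 0.0779, 0.1312]
ee_rot: [3.139, 0.001, 2.832]
wrist_force: [-4.1, 2.6, 10.3]
width: 0.0319
```

```bash
python3 - <<'E'
from h import *
o=robot.get_obs();print(o["tool_pos"],o["ee_rot"],o["wrist_force"],o["wrist_torque"],o["width"])
cup("8")
E
```

```text
[0.54331078 0.07793643 0.1312048 ] [3.13882074e+00 5.06378813e-04 2.83188097e+00] [-4.09098221  2.56792929 10.30061679] [0.62065091 1.04503766 0.01732755] 0.03189378903527044
scene n 232 proud mm 2.84 tilt toolx,y -0.012 -0.0383
side n 250 proud mm 2.22 tilt toolx,y -0.0259 -0.0337
```

Request:
{"name": "servo_tool", "arguments": {"series": "1 0 0 -1 0;1 0 0 -1.5 0;1 -0.7 -3.5 -1.5 0;1 -1.8 -6.5 -1.5 0;1 -1.8 -6.8 -1.5 0;1 -1.8 -6.8 -1.0 0;1 -1.8 -6.8 -0.7 0;1 -1.8 -6.8 -0.5 0;1 -1.8 -6.8 -0.4 0;1 -1.8 -6.8 -0.3 0;1 -1.8 -6.8 -0.2 0;1 -1.8 -6.8 -0.1 0;1 -1.8 -6.8 0 0;1 -1.8 -6.8 0.1 0;1 -1.8 -6.8 0.1 0"}}

```text
time: 15.77
tool_pos: [0.5402, 0.0063, 0.1305]
ee_rot: [-3.138, 0.004, 2.834]
wrist_force: [-2.9, -4.7, 11.1]
width: 0.0318
```

```bash
python3 - <<'E'
from h import *
o=robot.get_obs();print(o["tool_pos"],o["ee_rot"],o["wrist_force"],o["wrist_torque"],o["width"])
cup("9")
E
```

```text
[0.54023714 0.00626646 0.13046362] [-3.13768326  0.00350069  2.83350965] [-2.93655886 -4.66305691 11.13709979] [-1.2007498   0.9975176  -0.02088008] 0.03178658037841662
scene n 165 proud mm -0.0 tilt toolx,y -0.0048 0.0127
side n 192 proud mm -0.02 tilt toolx,y 0.0142 -0.005
```

Home by the fit. Now I bed it with a firm push here, then on the opposite side.

Request:
{"name": "servo_tool", "arguments": {"series": "1 0 0 0.1 0;1 0 0 0.2 0;1 0 0 0.3 0;1 0 0 0.3 0;1 0 0 0.3 0;1 0 0 0.3 0"}}

```text
time: 16.37
tool_pos: [0.5403, 0.0061, 0.1286]
ee_rot: [-3.138, 0.004, 2.833]
wrist_force: [-4.7, -4.5, 13.9]
width: 0.0316
```

Request:
{"name": "servo_tool", "arguments": {"series": "1 0 0 -1 0;1 0 0 -1.7 0;1 0.7 3.5 -1.7 0;1 1.5 6.5 -1.7 0;1 1.5 6.8 -1.7 0;1 1.5 6.8 -1.2 0;1 1.5 6.8 -0.9 0;1 1.5 6.8 -0.7 0;1 1.5 6.8 -0.5 0;1 1.5 6.8 -0.4 0;1 1.5 6.8 -0.3 0;1 1.5 6.8 -0.2 0;1 1.5 6.8 -0.1 0;1 1.5 6.8 -0.1 0;1 1.5 6.8 -0.1 0"}}

```text
time: 17.62
tool_pos: [0.546, 0.0771, 0.129]
ee_rot: [3.139, 0.0, 2.832]
wrist_force: [-6.3, 2.6, 12.1]
width: 0.0314
```

```bash
python3 - <<'E'
from h import *
o=robot.get_obs();print(o["tool_pos"],o["ee_rot"],o["wrist_force"],o["wrist_torque"],o["width"])
cup("10")
E
```

```text
[0.54598973 0.07713754 0.12901692] [3.13859112e+00 3.13078827e-04 2.83201113e+00] [-6.32652559  2.56177337 12.1030178 ] [0.68442837 1.3143238  0.00285234] 0.03139583217317761
scene n 247 proud mm 0.36 tilt toolx,y -0.005 0.0084
side n 267 proud mm -0.39 tilt toolx,y 0.005 0.0001
```

Request:
{"name": "servo_tool", "arguments": {"series": "1 0 0 0.1 0;1 0 0 0.2 0;1 0 0 0.3 0;1 0 0 0.4 0;1 0 0 0.4 0;1 0 0 0.4 0;1 0 0 0.4 0;1 0 0 0.4 0"}}

```text
time: 18.38
tool_pos: [0.5461, 0.0771, 0.1269]
ee_rot: [3.138, 0.001, 2.832]
wrist_force: [-8.3, 2.9, 18.0]
width: 0.0313
```

```bash
python3 - <<'E'
from h import *
o=robot.get_obs();print(o["tool_pos"],o["ee_rot"],o["wrist_force"],o["wrist_torque"],o["width"])
cup("11")
b=cv2.imread("pics/side11.png");cv2.imwrite("pics/g2.png",cv2.resize(b[120:300,220:400],None,fx=3.3,fy=3.3))
E
```

```text
[0.54610192 0.07710683 0.12687508] [3.13830559e+00 1.45116153e-03 2.83202108e+00] [-8.26806616  2.85103777 18.03967232] [0.64135128 1.94717985 0.05051385] 0.03132292285179037
scene n 230 proud mm 0.3 tilt toolx,y 0.0121 0.0152
side n 259 proud mm -0.31 tilt toolx,y 0.0015 -0.0026
```

View pics/g2.png

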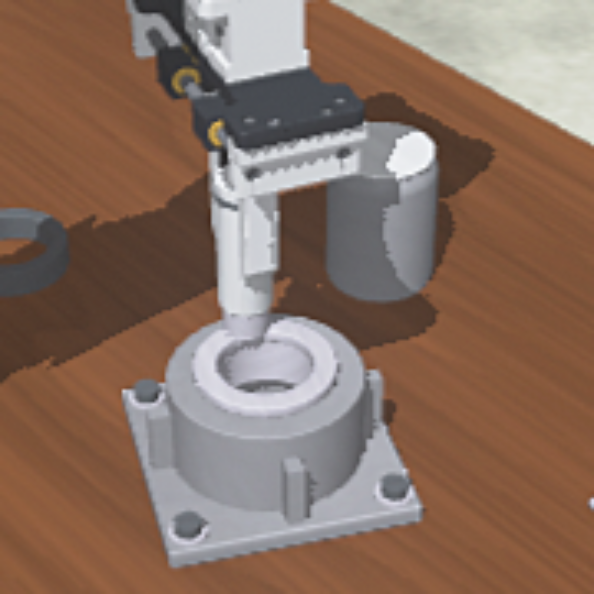

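The cup is home and the 21 N push has been held. Now I lift off and carry the drift back to its free spot.

Request:
{"name": "servo_tool", "arguments": {"series": "1 0 0 -2 0;1 0 0 -4.5 0;1 0 0 -5.5 0;1 -0.2 -3.5 -5.5 0;1 -0.3 -7 -5.5 0;1 -0.4 -10.5 -5.5 0;1 -0.5 -14 -5.5 0;1 -0.7 -17.5 -5.5 0;1 -0.8 -21 -5.5 0;1 -0.9 -24.5 -5.5 0;1 -1.1 -28 -5.5 0;1 -1.3 -31.5 -5.5 0;1 -1.4 -35 -5.5 0;1 -1.45 -37.5 -5.5 0;1 -1.45 -38.2 -5.5 0;1 -1.45 -38.2 -5.5 0;1 -1.45 -38.2 -5.5 0;1 -1.45 -38.2 -5.5 0"}}

```text
time: 19.98
tool_pos: [0.4442, -0.2905, 0.176]
ee_rot: [3.14, -0.001, 2.834]
wrist_force: [-0.2, 0.2, -2.8]
width: 0.0318
```

```bash
python3 - <<'E'
from h import *
o=robot.get_obs();print(o["tool_pos"],o["ee_rot"],o["wrist_force"],o["wrist_torque"],o["width"])
cup("12")
for n in("scene","side"):
    W=np.load(n+"12.npy").reshape(-1,3);t=o["tool_pos"]
    w=W[(np.hypot(W[:,0]-t[0],W[:,1]-t[1])<.03)&(W[:,2]>.1)&(W[:,2]<.18)]
    print(n,w[:,2].min())
    for z in np.arange(.125,.18,.005):
        s=w[abs(w[:,2]-z)<.003]
        if len(s)>5: print(round(z,3),len(s),(s.min(0)+s.max(0))[:2]/2)
ims=[]
for n in("scene","side"):
    b=cv2.imread(f"pics/{n}12.png");c=calibration(n);u,v=cv2.projectPoints(o["tool_pos"][None],np.array(c["rvec"],float),np.array(c["tvec"],float),np.array([[c["fx"],0,c["cx"]],[0,c["fy"],c["cy"]],[0,0,1]]),None)[0].ravel().astype(int)
    ims.append(cv2.resize(b[v-50:v+50,u-50:u+50],(400,400)))
cv2.imwrite("pics/g3.png",np.hstack(ims))
E
```

```text
[ 0.44416616 -0.29048696  0.1760404 ] [ 3.14047601e+00 -5.86013565e-04  2.83364344e+00] [-0.18470663  0.19766005 -2.8022772 ] [ 0.000317   -0.01935695 -0.05234929] 0.03177160005149945
scene n 297 proud mm 0.04 tilt toolx,y 0.0063 -0.0069
side n 334 proud mm -0.3 tilt toolx,y -0.0092 -0.0058
scene 0.12163340836288261
0.125 35 [ 0.45492398 -0.28732379]
0.13 37 [ 0.45375436 -0.28755631]
0.135 33 [ 0.45374229 -0.28775496]
0.14 33 [ 0.45416609 -0.28746489]
0.145 22 [ 0.45826181 -0.28788293]
0.15 51 [ 0.45436796 -0.28711226]
0.155 47 [ 0.4551285  -0.28783677]
0.16 45 [ 0.45417068 -0.28752659]
0.165 45 [ 0.4542701  -0.28775123]
0.17 46 [ 0.45526067 -0.28808973]
0.175 49 [ 0.45552719 -0.28984691]
side 0.12051423871799086
0.125 48 [ 0.43941665 -0.29297424]
0.13 57 [ 0.43831358 -0.29234083]
0.135 54 [ 0.43919329 -0.29140878]
0.14 56 [ 0.43813276 -0.29288802]
0.145 33 [ 0.43647884 -0.29267143]
0.15 57 [ 0.43806511 -0.2926234 ]
0.155 66 [ 0.43770814 -0.29295538]
0.16 71 [ 0.43771955 -0.29313834]
0.165 67 [ 0.43688637 -0.2924839 ]
0.17 49 [ 0.43259264 -0.29313484]
0.175 44 [ 0.43395987 -0.28752148]
```

View pics/g3.png

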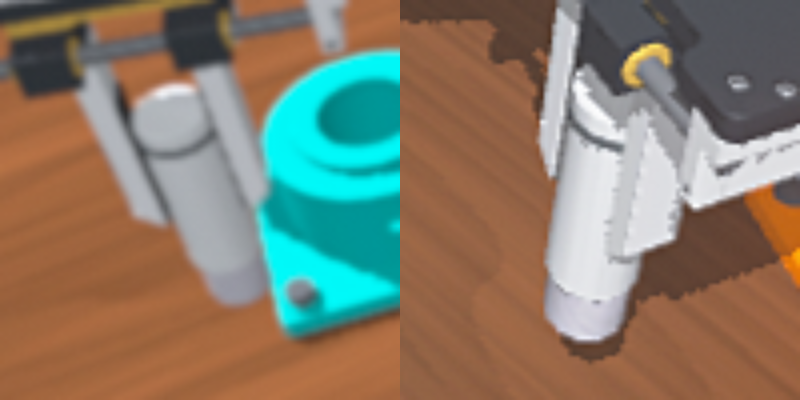

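Both crops show the drift upright with no slip, and the cup is square and home with the drift off it. Now I lower it.

Request:
{"name": "servo_tool", "arguments": {"series": "1 0 0 3 0;1 0 0 6 0;1 0 0 9 0;1 0 0 11 0;1 0 0 11.6 0;1 0 0 11.8 0;1 0 0 12 0;1 0 0 12.1 0;1 0 0 12.1 0;1 0 0 12.1 0"}}

```text
time: 20.92
tool_pos: [0.4449, -0.2922, 0.0571]
ee_rot: [-3.141, 0.003, 2.833]
wrist_force: [-0.1, 1.3, -1.3]
width: 0.0318
```

```bash
python3 - <<'E'
from h import *
o=robot.get_obs();print(o["tool_pos"],o["ee_rot"],o["wrist_force"],o["wrist_torque"],o["width"])
E
```

```text
[ 0.44494215 -0.29222185  0.05710739] [-3.14057440e+00  2.84519498e-03  2.83294481e+00] [-0.1295356   1.32365254 -1.26350986] [-0.05007533  0.04308129  0.03106593] 0.03181944035246387
```

Request:
{"name": "servo_tool", "arguments": {"series": "1 0 0 0.05 0;1 0 0 0.1 0;1 0 0 0.1 0;1 0 0 0.1 0"}}

```text
time: 21.25
tool_pos: [0.444, -0.2916, 0.0545]
ee_rot: [3.142, 0.0, 2.833]
wrist_force: [-0.1, 0.4, -2.6]
width: 0.0318
```

Request:
{"name": "servo_tool", "arguments": {"series": "1 0 0 0.05 0;1 0 0 0.1 0;1 0 0 0.1 0;1 0 0 0.1 0"}}

```text
time: 21.58
tool_pos: [0.4441, -0.2917, 0.0542]
ee_rot: [-3.141, 0.0, 2.833]
wrist_force: [-1.3, 0.8, 3.0]
width: 0.0315
```

Request:
{"name": "servo_tool", "arguments": {"series": "1 0 0 0.05 0;1 0 0 0.1 0;1 0 0 0.1 0;1 0 0 0.1 0"}}

```text
time: 21.92
tool_pos: [0.4442, -0.2917, 0.0533]
ee_rot: [-3.141, 0.001, 2.833]
wrist_force: [-1.7, 1.8, 7.1]
width: 0.0318
```

Contact, slightly overpressed. I ease back to light contact and then open gradually.

Request:
{"name": "servo_tool", "arguments": {"series": "1 0 0 -0.05 0;1 0 0 -0.1 0;1 0 0 -0.15 0;1 0 0 -0.15 0;1 0 0 -0.15 0;0.25 0 0 -0.15 0;0.2 0 0 -0.15 0;0.1 0 0 -0.15 0;0 0 0 -0.15 0;-0.2 0 0 -0.15 0;-0.5 0 0 -0.15 0;-1 0 0 -0.15 0;-1 0 0 -0.15 0;-1 0 0 -0.15 0;-1 0 0 -0.15 0;-1 0 0 -0.15 0;-1 0 0 -0.15 0;-1 0 0 -0.15 0"}}

```text
time: 23.42
tool_pos: [0.444, -0.2916, 0.0539]
ee_rot: [3.142, 0.0, 2.833]
wrist_force: [0.7, -0.3, 0.0]
width: 0.094
```

```bash
python3 - <<'E'
from h import *
o=robot.get_obs();print(o["tool_pos"],o["wrist_force"],o["width"])
E
```

```text
[ 0.44402814 -0.29157792  0.05394394] [ 0.71385123 -0.31018112  0.00201067] 0.09403478164256801
```

Request:
{"name": "servo_tool", "arguments": {"series": "-1 0 0 -1 0;-1 0 0 -3 0;-1 0 0 -6 0;-1 0 0 -9 0;-1 0 0 -12 0;-1 0 0 -15 0;-1 0 0 -18 0;-1 0 0 -20 0;-1 0 0 -20 0;-1 0 0 -20 0"}}

```text
time: 24.25
tool_pos: [0.4445, -0.292, 0.2558]
ee_rot: [-3.14, 0.004, 2.833]
wrist_force: [-0.7, 0.7, 0.2]
width: 0.094
```

```bash
python3 - <<'E'
from h import *
o=robot.get_obs();print(o["tool_pos"],o["wrist_force"],o["width"])
cup("13")
for n in("scene","side"):
    W=np.load(n+"13.npy").reshape(-1,3)
    w=W[(np.hypot(W[:,0]-.4445,W[:,1]+.291)<.03)&(W[:,2]>.01)&(W[:,2]<.13)]
    t=w[w[:,2]>.107];print(n,"drift top z",np.percentile(w[:,2],99),"top",(t.min(0)+t.max(0))/2)
    A=np.load(n+".npy"); B=np.load(n+"13.npy")
    for u,v in ([(437,208),(440,280),(333,375)] if n=="scene" else [(222,196),(336,185),(436,257)]):
        s=np.s_[v-14:v+15,u-14:u+15]; print("moved px",int((abs(A[s]-B[s])[:,:,2]>.01).sum()),end=" ")
cv2.imwrite("pics/end.png",cv2.imread("pics/side13.png"))
E
```

```text
[ 0.44450824 -0.2919787   0.25575357] [-0.70418607  0.66115706  0.20204586] 0.09404094048927038
scene n 310 proud mm 0.28 tilt toolx,y 0.0049 0.006
side n 314 proud mm -0.43 tilt toolx,y -0.0083 0.0013
scene drift top z 0.11151175528630729 top [ 0.44673814 -0.28857892  0.10999798]
moved px 0 moved px 0 moved px 0 side drift top z 0.11149490664345435 top [ 0.44239229 -0.29239735  0.11005594]
moved px 0 moved px 0 moved px 513
```

View pics/end.png

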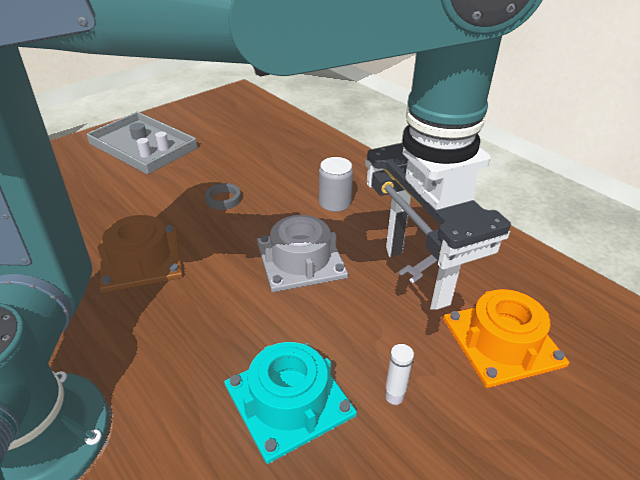

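The drift stands upright at (400,375) and the cup is flush. The gripper merely hides the wrench in the side view, which explains the 513 changed pixels there; the scene view shows no change. Handing in.

```bash
python3 -c "
from bench import robot
robot.close_job()"
```

```text
the job is handed in; nothing more can be done
```

The cup is pressed home and square, the drift stands released on its nose on the bench, and the job is handed in at about 24 s of the 67 s. The hand-in gives no verdict, so what follows is from my own measurements.

- **Pressing:** I pressed the flange down with the drift's nose on alternate sides of the rim. The worst lean I measured was about 0.085 rad after one press that sank further than planned, against a limit of 0.12.
- **Bedding:** I held a push of about 21 N on the +y side. The −y side got about 17 N.
- **Final cup check:** the two cameras put the flange within +0.3 and −0.4 mm of home and the lean under 0.01 rad. During the push itself the scene camera read up to about 0.02 rad, with the drift hiding part of the rim.
- **Drift:** its top is at about 110 mm, as expected for a drift standing upright, and the gripper is open about 0.15 m above it.
- **Bystanders:** the ring, tin and wrench show no change in the scene camera. In the side view the gripper hid the wrench, so that view could not confirm it.

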